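# Roll-test toy roller drums and sort out the bad one

## Robot

A 6-joint arm with a two-finger parallel gripper is mounted at the origin on the work surface. World frame = base frame: x ahead of the robot, y to its left, z up, the work surface at z = 0. Lengths are in m, angles in rad, forces in N, time in s.
With the tool pointing down it reaches from about 0.25 to 0.725 m from the base axis. Payload 4 kg.
Tool frame: the origin (TCP) lies on the centre line of the jaws, within the pads' length; the fingertips stand 17 mm ahead of it and the grasp point (between the pads) lies 2 mm behind it; z points along the fingers, x is the direction in which the jaws open and shut, and the axes are right-handed (so a half turn about z gives the same grasp; the last joint's range is limited). The gripper opens to 85 mm and grips with 20 to 120 N. Pads are 22 mm wide; open, the fingers measure 114 mm over their backs; the gripper's body (76 mm by 85 mm) begins 54 mm behind the grasp point. The pads swing forward as they close: fully open they stand 13 mm farther back than shut.
Start: joints at [-1.315, 0.241, 0.005, 1.335, 0, 1.571], TCP at [0.127, -0.484, 0.248] pointing down, gripper open.
Joint ranges: [-2.72, 2.72], [-1.05, 1.87], [-1.09, 1.28], [-1.99, 2.15], [-1.42, 1.44], [-3.14, 3.14]. Speed limits (rad/s): [2.79, 2.79, 3.14, 3.14, 3.14, 3.14].

## Interface

Orientations are given as a unit quaternion [x, y, z, w].
In Python, from workcell import bot gives the robot as it stands.
- The arm moves only by the tool jog_arm, never from a script. Its arguments are lists of equal length, an entry for each row: "jaw": the closure, from 0 (fully open) to 1 (shut); "linear": the shift along the tool's x, y, z in m, a list of three; "delta_rot": the turn, a rotation vector about the tool's x, y, z in degrees, a list of three. A call has exactly 8 rows; each row is the pose to reach, as a shift and turn from the pose commanded when the call began, along the tool's axes at that moment; what a row does not reach only later rows make up. A row lasts 1/12 s, in which the tool goes at most 41.7 mm and 7.16 degrees, less where a joint would pass 70% of its speed; a pose out of reach is approached as far as the arm can. A call with a gripper value outside its range is refused whole. The fingers move at their own pace and stop on an object; the grip force is fixed at half the most. Time passes only in rows, so rows that repeat a pose let the fingers close, or fill a call up. It gives the time, the measured TCP pose, the force and the opening at its end, in the units of the state.
- bot.get_obs(): the state, without advancing time (a new reading comes with each control period).
- bot.camera(name): name is "side" or "top" or "wrist"; returns (picture, depth): 420x560x3 uint8, red, green, blue; 420x560 float32, m along the optical axis (not along the pixel's ray), 0 where there is no reading.
- bot.calibration(name): a dict with "fovy" (degrees; the focal length in pixels is half the picture's height over the tangent of half this angle, whatever the lens; pixels are square), "cx", "cy" (the principal point, pixels), "k1" (the pictures are not rectified: a ray, as slopes to the right and down, at radius r is drawn at 1 + k1 r^2 times it, then the intrinsics apply), "origin" and "orientation" of the camera in the world. Camera axes: x right, y down, z forward; pixel columns grow to the right and rows downward; lengths in m; the calibration is good to about 2 mm. A picture is of the moment at which its call begins: read the wrist's pose just before it. calibration takes no time and is no camera call; for the wrist camera it gives the pose at the moment of the call.
- bot.job_done(): hands the job in, once; it reports no verdict.
The state is a dict: "clock": time; "joint_pos": joint angles; "joint_vel": joint speeds; "tau": joint torques, N m; "eef_pos": TCP position; "tool_rot": TCP orientation; "ft_force": force on the tool from outside, world axes, zero at the start; "ft_torque": the same for the moment, N m; "grip_width": finger opening in m.
Only numpy, scipy, OpenCV 4.12 (cv2) and the standard library are available. Lean on these libraries where they do the work, as an engineer would, in place of code of your own. Each camera call takes 0.05 s, during which the arm holds its last target.

## Task

Roll-test both magenta roller drums from the wooden rack, one at a time: lay each one level and square across the upper end of the aluminium ramp, under the light bar, and let go of it. A drum that rolls down is good and stays in the catch tray at the foot; one that stays put on the ramp is out of round: let go of it there, then take it off again and lay it in the grey reject bin before testing another. Leave the pink toys on the bench where they are.

Things in the scene. Friction and masses are not known exactly. Their poses are not given: they have to be found in the camera images.
- drum_a: one of two magenta toy roller drums with pink end bands: 52 mm across (up to 5 mm less over a flat if out of round), 110 mm long, about 0.14 kg. Origin at its centre, x along its axis (y, z turn as it rolls). Starts level in either nest of the rack, along the rack's x. Round or out of round: found by test. On the ramp a round one rolls off once the fingers clear it, a bad one sits on a flat and stays
- drum_b: one of two magenta toy roller drums with pink end bands: 52 mm across (up to 5 mm less over a flat if out of round), 110 mm long, about 0.14 kg. Origin at its centre, x along its axis (y, z turn as it rolls). Starts level in either nest of the rack, along the rack's x. Round or out of round: found by test. On the ramp a round one rolls off once the fingers clear it, a bad one sits on a flat and stays
- ramp: fixed fixture; origin on the table under mid-deck; x across the ramp, away from the robot; y along it, downhill. Aluminium deck 130 mm wide (x), y -150 to +150 mm, falling 8 degrees: surface z = 70 mm at y = -150, 28 mm at y = +150. Blue cheeks at x = +-68 mm stand 8 mm over the deck; blue stop at y = -154 mm, 82 mm tall
- light_bar (a point): middle of the underside of the aluminium light bar above the ramp, 215 mm over the table, axes as the ramp's. Bar 38 mm (x) by 500 mm (y) by 22 mm tall, on posts 18 by 14 mm at y = +-242 mm from here. An upright gripper does not fit over a drum below it: the tool must lean back 30 to 40 degrees to -x, fingers pointing down and to +x, the drum staying level
- tray_floor (a point): centre of the rubber floor (8 mm over the table) of the blue catch tray beyond the ramp's foot, 130 mm (x) by 112 mm (y); side walls 50 mm, end wall 75 mm tall; axes as the ramp's
- ramp_start (a point): the spot on the deck surface, mid-width and 65 mm from the upper end, where a drum is released (its centre is then one drum radius above); axes as the ramp's body
- rack: fixed wooden rack, plate 110 mm (x) by 200 mm (y), 6 mm thick, origin at the centre of its underside. Two nests at y = -50 and +50 mm, each with four 7 mm tall ribs at x = +-46 mm, 21 mm either side of the nest's middle, between which a drum lies along x; the middle of the drum is free on both sides. Rack and reject bin may change sides
- reject_bin: fixed grey open bin, 150 mm (x) by 160 mm (y) outside, 40 mm tall, walls and floor 4 mm; origin at the centre of its underside. A drum fits lying along the bin's x
- digger: pink toy digger, a bystander, about 240 mm long; origin at its underside
- digger2: pink toy digger, a bystander, about 240 mm long; origin at its underside
- chassis: pink toy chassis 130 by 102 mm, 24 mm tall, a bystander lying between rack and bin; origin at its underside
There are look-alikes about, which are no part of the job. Leave any blue, green or turquoise look-alike of the drum_b alone.

How it is judged:
On the way, in this order (a step that is already met when the one before it is completed fails the run):
1. a first drum is tested: let go in the ramp's upper half, the round one rolls freely over the lower quarter, or the bad one lies still (((x of drum_b in the frame of ramp between -0.06 and 0.06 m and y of drum_b in the frame of ramp between 0.075 and 0.15 m and z of drum_b in the frame of ramp between 0.045 and 0.08 m and angular speed of drum_b above 15 rad/s and contact force between drum_b and the fingers below 0.05 N and contact force between drum_b and the arm below 0.05 N) or (x of drum_a in the frame of ramp between -0.06 and 0.06 m and y of drum_a in the frame of ramp between -0.15 and 0.03 m and z of drum_a in the frame of ramp between 0.05 and 0.11 m and linear speed of drum_a below 0.02 m/s and contact force between drum_a and ramp above 0.2 N and contact force between drum_a and the fingers below 0.05 N and contact force between drum_a and the arm below 0.05 N))), for 0.03 s.
2. the other drum is tested likewise, while the round one lies in the catch tray or the bad one in the reject bin, whichever came first ((((x of drum_b in the frame of ramp between -0.065 and 0.065 m and y of drum_b in the frame of ramp between 0.15 and 0.262 m and z of drum_b in the frame of ramp between 0.02 and 0.045 m and linear speed of drum_b below 0.03 m/s) and (x of drum_a in the frame of ramp between -0.06 and 0.06 m and y of drum_a in the frame of ramp between -0.15 and 0.03 m and z of drum_a in the frame of ramp between 0.05 and 0.11 m and linear speed of drum_a below 0.02 m/s and contact force between drum_a and ramp above 0.2 N and contact force between drum_a and the fingers below 0.05 N and contact force between drum_a and the arm below 0.05 N)) or ((x of drum_a in the frame of reject_bin between -0.07 and 0.07 m and y of drum_a in the frame of reject_bin between -0.075 and 0.075 m and z of drum_a in the frame of reject_bin between 0.01 and 0.042 m and linear speed of drum_a below 0.03 m/s and contact force between drum_a and the fingers below 0.05 N and contact force between drum_a and the arm below 0.05 N) and (x of drum_b in the frame of ramp between -0.06 and 0.06 m and y of drum_b in the frame of ramp between 0.075 and 0.15 m and z of drum_b in the frame of ramp between 0.045 and 0.08 m and angular speed of drum_b above 15 rad/s and contact force between drum_b and the fingers below 0.05 N and contact force between drum_b and the arm below 0.05 N)))), for 0.03 s.
At the end, for the whole second after the job is handed in: The round drum lies still in the catch tray at the foot of the ramp, and the out-of-round drum lies still and flat inside the reject bin (centre no more than 42 mm above the table), both released (x of drum_b in the frame of ramp between -0.065 and 0.065 m and y of drum_b in the frame of ramp between 0.15 and 0.262 m and z of drum_b in the frame of ramp between 0.02 and 0.045 m and linear speed of each of drum_b, drum_a below 0.03 m/s and x of drum_a in the frame of reject_bin between -0.07 and 0.07 m and y of drum_a in the frame of reject_bin between -0.075 and 0.075 m and z of drum_a in the frame of reject_bin between 0.01 and 0.042 m and contact force between each of drum_a, drum_b and the fingers below 0.05 N and contact force between each of drum_a, drum_b and the arm below 0.05 N); the robot touches nothing.
It fails at once if a pink toy (digger or chassis) is moved more than 30 mm (distance of any of digger, digger2, chassis from where it was at the start of the episode above 0.03 m).
It also fails if it takes over 72 s, if anything falls off the work surface, if the arm or the gripper's body presses on something with over 40 N, if the wrist force passes 120 N, or if a joint passes its speed limit or range.

## Working session

There is one attempt and no reset: what is moved stays moved. The work goes in short steps, Python scripts to look and compute and a tool call to move; the robot and the scene stay as the last step left them, time stands still between calls to the robot, and variables do not carry over. Pictures are saved under pics/ and viewed, and the job is handed in when it is done.

Besides the shell and the picture viewer there is one more tool, called as name(argument=value, ...) on one line, values as JSON. jog_arm: Moves the arm, as the interface text tells. Its arguments: {"type":"object","properties":{"jaw":{"type":"array","items":{"type":"number"}},"linear":{"type":"array","items":{"type":"array","items":{"type":"number"}}},"delta_rot":{"type":"array","items":{"type":"array","items":{"type":"number"}}}},"required":["jaw","linear","delta_rot"]}

```bash
ls; mkdir -p pics
python3 - <<'E'
from workcell import bot
import cv2
print(bot.get_obs())
for n in ["top","side","wrist"]:
    c=bot.calibration(n); print(n,c)
    p,d=bot.camera(n); cv2.imwrite(f"pics/{n}0.png",p[:,:,::-1]); 
    import numpy as np; np.save(f"pics/{n}0.npy",d)
E
```

```text
pics
{'clock': 0.0, 'joint_pos': array([-1.31501478e+00,  2.41420526e-01,  3.68246954e-03,  1.33518907e+00,
        1.11592293e-05,  1.57080660e+00]), 'joint_vel': array([-0.00030745,  0.00063061,  0.00057448, -0.00050534,  0.00081277,
        0.00142655]), 'tau': array([ 9.10069666e-04, -3.72320509e+01,  2.52407187e+01,  1.70917012e-02,
        1.19418096e-04,  5.41752755e-06]), 'eef_pos': array([ 0.12634898, -0.48313973,  0.24739322]), 'tool_rot': array([ 7.91514444e-01, -6.11149531e-01, -8.39877428e-04, -6.55527335e-04]), 'ft_force': array([-0.03284312,  0.34035213,  0.26384998]), 'ft_torque': array([0.02319361, 0.01337731, 0.0099018 ]), 'grip_width': 0.08528362514943644}
top {'fovy': 55.52945752265908, 'cx': 278.4944098244575, 'cy': 210.43657535701337, 'k1': -0.018844068677873835, 'origin': array([ 0.34897652, -0.02326688,  1.39303979]), 'orientation': array([ 0.71530597, -0.69583427,  0.05044559, -0.04009083])}
side {'fovy': 48.643776544600826, 'cx': 276.27324690182314, 'cy': 208.73835587774067, 'k1': -0.12536770753964013, 'origin': array([0.2409199 , 0.93870636, 1.24046189]), 'orientation': array([-0.11828662,  0.92592323, -0.35575465,  0.04596816])}
wrist {'fovy': 63.6460402868852, 'cx': 275.36523639664586, 'cy': 209.0020565927763, 'k1': -0.018443766790378787, 'origin': array([ 0.20054776, -0.46338841,  0.37424126]), 'orientation': array([ 0.78289345, -0.60390999, -0.09237804,  0.1176302 ])}
```

View pics/top0.png

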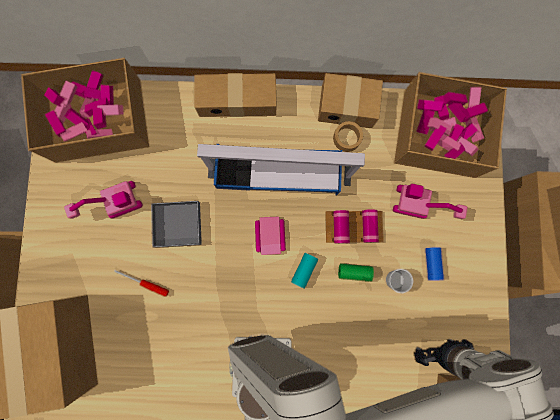

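View pics/side0.png

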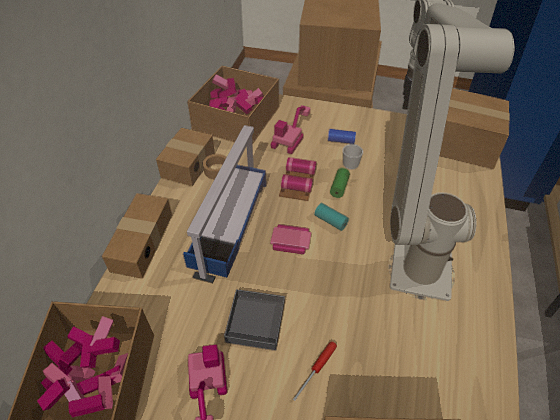

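View pics/wrist0.png

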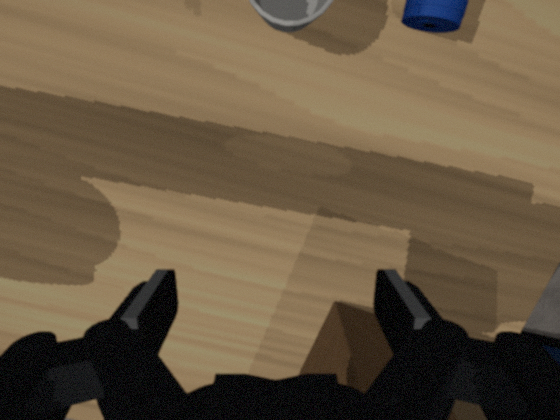

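```bash
cat > h.py <<'E'
import numpy as np, cv2
from scipy.spatial.transform import Rotation as R
from workcell import bot
def K(c): 
    f=210/np.tan(np.radians(c["fovy"])/2); return np.array([[f,0,c["cx"]],[0,f,c["cy"]],[0,0,1]])
def rays(c,uv):
    u=cv2.undistortPoints(np.array(uv,float).reshape(-1,1,2),K(c),np.array([c["k1"],0,0,0]))[:,0]
    return np.c_[u,np.ones(len(u))]
def deproj(c,uv,d):
    return R.from_quat(c["orientation"]).apply(rays(c,uv)*np.array(d,float).reshape(-1,1))+c["origin"]
def atz(c,uv,z):
    r=R.from_quat(c["orientation"]).apply(rays(c,uv)); return c["origin"]+r*((z-c["origin"][2])/r[:,2])[:,None]
def cloud(c,d):
    v,u=np.mgrid[0:420,0:560]; return deproj(c,np.c_[u.ravel(),v.ravel()],d.ravel()).reshape(420,560,3)
def proj(c,P):
    P=R.from_quat(c["orientation"]).inv().apply(np.atleast_2d(P)-c["origin"])
    return cv2.projectPoints(P,np.zeros(3),np.zeros(3),K(c),np.array([c["k1"],0,0,0,0.]))[0][:,0]
E
python3 - <<'E'
from h import *
p=cv2.imread("pics/top0.png"); 
cv2.imwrite("pics/c1.png",cv2.resize(p[135:200,190:370],None,fx=4.4,fy=4.4,interpolation=cv2.INTER_CUBIC))
cv2.imwrite("pics/c2.png",cv2.resize(p[190:300,140:400],None,fx=3,fy=3,interpolation=cv2.INTER_CUBIC))
cv2.imwrite("pics/c3.png",cv2.resize(p[200:252,315:395],None,fx=10,fy=10,interpolation=cv2.INTER_CUBIC))
E
```

```text
(no output)
```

View pics/c1.png

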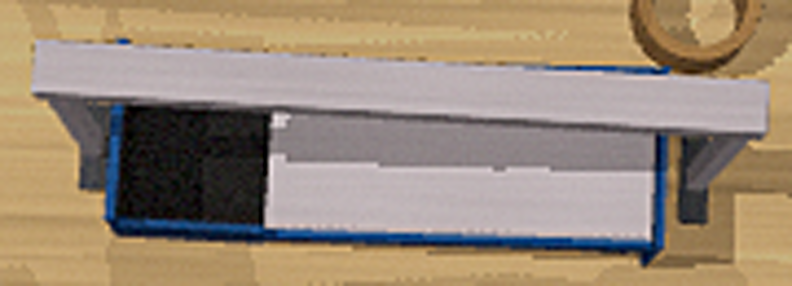

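View pics/c2.png

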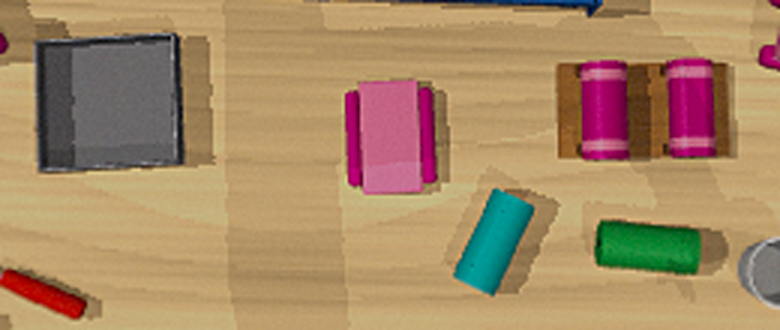

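View pics/c3.png

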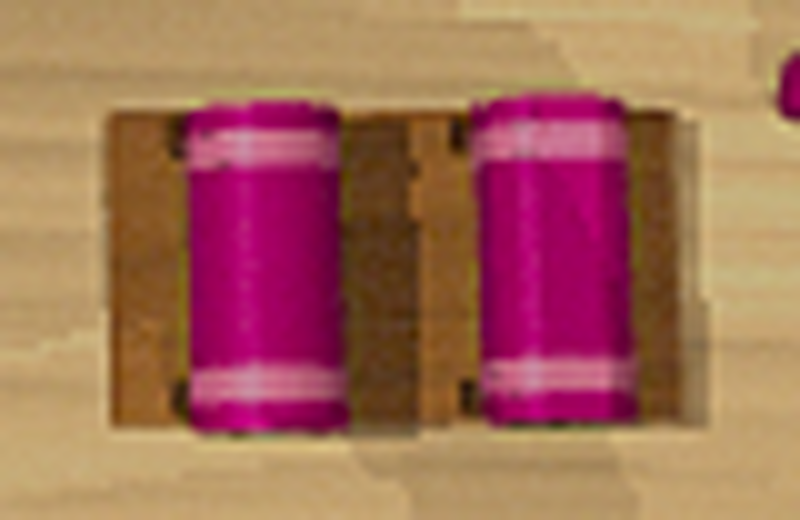

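Candidates: magenta drums with pink bands at top-view (341,226) and (370,226). Look-alikes are teal (305,270), green (356,272) and blue (434,264), plus the chassis (270,236). The two magenta ones lie in the rack and match the description. Now to measure.

```bash
cat > m.py <<'E'
from h import *
c=bot.calibration("top"); d=np.load("pics/top0.npy"); p=cv2.imread("pics/top0.png"); X=cloud(c,d)
hsv=cv2.cvtColor(p,cv2.COLOR_BGR2HSV)
def st(m,name):
    P=X[m]; (cx,cy),(w,h),a=cv2.minAreaRect(P[:,:2].astype(np.float32))
    print(name,m.sum(),"med",np.median(P,0).round(4),"rect",np.round([cx,cy,w,h,a],4),"z5/95",np.percentile(P[:,2],[5,50,95]).round(4))
mag=((hsv[...,0]>140)&(hsv[...,0]<178)&(hsv[...,1]>60))
Z=X[...,2]
v,u=np.mgrid[0:420,0:560]
for nm,(u0,u1) in dict(dl=(328,354),dr=(357,384)).items():
    m=mag&(u>u0)&(u<u1)&(v>205)&(v<247)
    st(m,nm)
    P=X[m]; P=P[P[:,2]>0.035]; q=P[:,:2]-P[:,:2].mean(0); w=np.linalg.svd(q,full_matrices=False)[2][0]; print("axis deg",np.degrees(np.arctan2(w[1],w[0])))
# chassis,bin
st(mag&(u>250)&(u<290)&(v>210)&(v<260),"chassis")
m=(u>148)&(u<206)&(v>196)&(v<252)&(Z>0.032)&(hsv[...,1]<90); st(m,"binrim")
m=(u>160)&(u<192)&(v>210)&(v<236); st(m,"binfloor")
# light bar
m=(u>190)&(u<370)&(v>138)&(v<172)&(Z>0.225); st(m,"bar")
# ramp deck
m=(u>258)&(u<334)&(v>170)&(v<186)&(Z<0.12)
P=X[m]; A=np.c_[P[:,:2],np.ones(len(P))]; s=np.linalg.lstsq(A,P[:,2],rcond=None)[0]; n=s[:2]
print("deck slope deg",np.degrees(np.arctan(np.hypot(*n))),"downhill dir deg",np.degrees(np.arctan2(-n[1],-n[0])),s, "resid",np.std(A@s-P[:,2]))
# blue parts
b=(hsv[...,0]>100)&(hsv[...,0]<125)&(hsv[...,1]>130)&(v>135)&(v<200)&(u>190)&(u<372)
st(b,"blue")
st((u>222)&(u<245)&(v>163)&(v<183),"tray")
# digger
st(mag&(u>388)&(u<475)&(v>175)&(v<225),"digR"); st(mag&(u>60)&(u<146)&(v>175)&(v<225),"digL")
# plate corners
for uv in [(315+10.8,200+11.2),(315+67.5,200+11.2),(315+68,200+43),(315+11,200+42.8)]: print("plate",atz(c,[uv],.006).round(4))
E
python3 m.py
```

```text
dl 502 med [ 0.474  -0.2525  0.0544] rect [ 0.4463 -0.1483  0.1195  0.2936 15.7591] z5/95 [0.0399 0.0544 0.0615]
axis deg 172.2577416045428
dr 500 med [ 0.4811 -0.3515  0.0513] rect [ 0.4485 -0.2011  0.1176  0.3902 12.4692] z5/95 [0.0262 0.0513 0.0573]
axis deg 145.25834252731798
chassis 1035 med [ 0.4388 -0.0133  0.0245] rect [ 0.4258 -0.0142  0.1546  0.1009  4.025 ] z5/95 [0.0196 0.0245 0.0292]
binrim 275 med [0.4725 0.3122 0.04  ] rect [ 0.4565  0.1845  0.4354  0.1711 84.0897] z5/95 [0.0339 0.04   0.0463]
binfloor 775 med [0.4734 0.3139 0.0048] rect [ 0.4435  0.1704  0.418   0.1053 78.1186] z5/95 [0.0005 0.0048 0.0097]
bar 2235 med [ 0.6652 -0.0378  0.2376] rect [ 0.6368 -0.0642  0.4113  0.411  36.8959] z5/95 [0.2321 0.2376 0.2416]
deck slope deg 7.939642595161342 downhill dir deg 86.74976064257292 [-0.00790734 -0.13924241  0.04245746] resid 0.002780734437971077
blue 484 med [ 0.6001 -0.0096  0.0595] rect [ 6.65200e-01 -2.78000e-02  4.36000e-01  1.42800e-01  8.88317e+01] z5/95 [0.0281 0.0595 0.0823]
tray 418 med [0.6565 0.1214 0.0091] rect [ 0.5152  0.0762  0.3772  0.0886 17.6944] z5/95 [0.0046 0.0091 0.0136]
digR 1268 med [ 0.5543 -0.5069  0.0627] rect [ 0.5116 -0.3304  0.1639  0.6755 14.2633] z5/95 [0.0259 0.0627 0.1154]
digL 1290 med [0.5318 0.5077 0.0625] rect [ 0.4984  0.3115  0.7134  0.1696 79.3207] z5/95 [0.0239 0.0625 0.115 ]
plate [[ 0.53   -0.2075  0.006 ]]
plate [[ 0.5357 -0.4078  0.006 ]]
plate [[ 0.4239 -0.4089  0.006 ]]
plate [[ 0.4192 -0.2094  0.006 ]]
```

```bash
sed -i 's/^def st(m,name):/def st(m,name):\n    m=m\&(d>0)/; s/P=X\[m\]; P=P\[P/P=X[m\&(d>0)]; P=P[P/; s/(Z<0.12)/(Z<0.12)\&(d>0)/' m.py
cat >> m.py <<'E'
print("---edges")
# drum edges in crop3 at z=0.032 (side silhouettes) ; axis line pixel centers
for nm,pts in dict(dl=[(315+26.4,200+15),(315+26.9,200+38.2)],dr=[(315+55,200+14),(315+55.8,200+37.3)]).items(): print(nm,atz(c,pts,.05).round(4).tolist())
s=4.4
f=lambda x,y:(190+x/s,135+y/s)
print("bar top corners",atz(c,[f(33,41),f(33,94),f(767,82),f(766,134)],.237).round(4).tolist())
print("deck near edge corners (tray boundary, top)",atz(c,[f(266,232)],.036).round(4).tolist(),atz(c,[f(652,243)],.078).round(4).tolist())
print("stop inner", atz(c,[f(654,236)],.070).round(4).tolist(), "tray outer left near",atz(c,[f(107,218)],.075).round(4).tolist(),"tray deck boundary",atz(c,[f(268,120),f(266,225)],.028).round(4).tolist())
g=lambda x,y:(140+x/3,190+y/3)
print("bin corners",atz(c,[g(37,42),g(178,34),g(184,163),g(40,172)],.04).round(4).tolist())
E
python3 m.py
```

```text
dl 500 med [ 0.4744 -0.2525  0.0544] rect [ 0.4786 -0.2596  0.1161  0.0586  1.8254] z5/95 [0.0399 0.0544 0.0614]
axis deg -178.15954432483932
dr 497 med [ 0.4812 -0.3516  0.0512] rect [ 0.4842 -0.3563  0.1181  0.0499  1.362 ] z5/95 [0.0262 0.0512 0.0572]
axis deg -178.03832830949477
chassis 1030 med [ 0.4389 -0.0131  0.0245] rect [ 0.4389 -0.0132  0.1283  0.1009  4.025 ] z5/95 [0.0196 0.0245 0.0291]
binrim 265 med [0.4787 0.3205 0.0399] rect [0.4692 0.3106 0.1505 0.1623 5.0654] z5/95 [0.0338 0.0399 0.0448]
binfloor 772 med [0.4737 0.314  0.0048] rect [0.474  0.3148 0.0851 0.1078 1.7643] z5/95 [0.0005 0.0048 0.0096]
bar 2210 med [ 0.6655 -0.0398  0.2376] rect [ 6.6700e-01 -4.0400e-02  5.0080e-01  4.0700e-02  8.8633e+01] z5/95 [0.232  0.2376 0.2413]
deck slope deg 7.939642595161342 downhill dir deg 86.74976064257292 [-0.00790734 -0.13924241  0.04245746] resid 0.002780734437971077
blue 484 med [ 0.6001 -0.0096  0.0595] rect [ 6.65200e-01 -2.78000e-02  4.36000e-01  1.42800e-01  8.88317e+01] z5/95 [0.0281 0.0595 0.0823]
tray 416 med [0.6566 0.1215 0.0091] rect [0.6565 0.1217 0.0672 0.0753
[... 295 characters left out ...]
06 ]]
plate [[ 0.5357 -0.4078  0.006 ]]
plate [[ 0.4239 -0.4089  0.006 ]]
plate [[ 0.4192 -0.2094  0.006 ]]
---edges
dl [[0.5128, -0.2549, 0.05], [0.4339, -0.2572, 0.05]]
dr [[0.519, -0.3527, 0.05], [0.4396, -0.3552, 0.05]]
bar top corners [[0.6898, 0.2083, 0.237], [0.653, 0.2063, 0.237], [0.6768, -0.2904, 0.237], [0.6405, -0.2896, 0.237]]
deck near edge corners (tray boundary, top) [[0.6003, 0.058, 0.036]] [[0.5928, -0.2387, 0.078]]
stop inner [[0.5997, -0.2416, 0.07]] tray outer left near [[0.6004, 0.1771, 0.075]] tray deck boundary [[0.6924, 0.0601, 0.028], [0.6074, 0.0587, 0.028]]
bin corners [[0.5334, 0.3907, 0.04], [0.5472, 0.2308, 0.04], [0.4008, 0.2165, 0.04], [0.3862, 0.3775, 0.04]]
```

```bash
cat >> h.py <<'E'
def orient(yaw,lean):
    # camera on the low (-x) side: x_tool=+y
    y,l=np.radians([yaw,lean])
    z=np.array([np.sin(l),0,-np.cos(l)]); x=np.array([0,1.,0]); M=np.c_[x,np.cross(z,x),z]
    return R.from_euler("z",yaw,degrees=True)*R.from_matrix(M)
def tcp_for(drum,yaw,lean,ahead=0.005):
    o=orient(yaw,lean); return np.array(drum)-ahead*o.as_matrix()[:,2],o
def delta(pos,o,maxrot=None):
    s=bot.get_obs(); r0=R.from_quat(s["tool_rot"]); 
    lin=r0.inv().apply(np.array(pos)-s["eef_pos"]); rv=np.degrees((r0.inv()*o).as_rotvec())
    print("t",s["clock"],"pos",s["eef_pos"].round(4),"q",s["joint_pos"].round(3),"w",round(s["grip_width"],4),"F",s["ft_force"].round(1))
    print("linear",lin.round(4).tolist(),"rot",rv.round(1).tolist(),"|l|",round(np.linalg.norm(lin),3),"|r|",round(np.linalg.norm(rv),1)); return lin,rv
E
python3 - <<'E'
from h import *
# first: turn about vertical while moving to (.33,-.33,.27)
delta([.36,-.33,.27],orient(-30-0,0))
delta([.36,-.33,.27],orient(1.8,36))
E
```

```text
t 0.15 pos [ 0.1264 -0.4833  0.2476] q [-1.315  0.241  0.004  1.335  0.     1.571] w 0.0853 F [ 0.3 -0.5  0. ]
linear [-0.0892, -0.2648, -0.0222] rot [-0.1, 0.0, -135.3] |l| 0.28 |r| 135.3
t 0.15 pos [ 0.1264 -0.4833  0.2476] q [-1.315  0.241  0.004  1.335  0.     1.571] w 0.0853 F [ 0.3 -0.5  0. ]
linear [-0.0892, -0.2648, -0.0222] rot [-6.0, 51.8, -159.5] |l| 0.28 |r| 167.8
```

jog_arm(jaw=[0, 0, 0, 0, 0, 0, 0, 0], linear=[[-0.011, -0.033, -0.003], [-0.022, -0.066, -0.006], [-0.033, -0.1, -0.009], [-0.045, -0.133, -0.012], [-0.056, -0.166, -0.014], [-0.067, -0.2, -0.017], [-0.078, -0.232, -0.02], [-0.089, -0.265, -0.022]], delta_rot=[[0, 0, -7], [0, 0, -14], [0, 0, -21], [0, 0, -28], [0, 0, -35], [0, 0, -42], [0, 0, -49], [0, 0, -56]])

```text
clock: 0.82
eef_pos: [0.3615, -0.3293, 0.2704]
tool_rot: [0.986, -0.165, -0.0, -0.0]
ft_force: [0.7, -0.5, 0.8]
grip_width: 0.0855
```

Run:
```python
from h import *
delta([.36,-.33,.27],orient(1.8,36))
```

```text
t 0.8167 pos [ 0.3615 -0.3293  0.2704] q [-0.739  0.21   0.023  1.384 -0.     1.164] w 0.0855 F [ 0.7 -0.5  0.8]
linear [-0.0012, 0.0011, 0.0004] rot [-23.9, 34.7, -106.6] |l| 0.002 |r| 114.6
```

Run:
```python
from h import *
p,o=tcp_for([.476,-.258,.032],1.8,36); print(p)
delta(p-.12*o.as_matrix()[:,2],o)
```

```text
[ 0.47306252 -0.25809231  0.03604508]
t 0.8167 pos [ 0.3615 -0.3293  0.2704] q [-0.739  0.21   0.023  1.384 -0.     1.164] w 0.0855 F [ 0.7 -0.5  0.8]
linear [0.0164, -0.0786, 0.1373] rot [-23.9, 34.7, -106.6] |l| 0.159 |r| 114.6
```

jog_arm(jaw=[0, 0, 0, 0, 0, 0, 0, 0], linear=[[0.001, -0.005, 0.008], [0.002, -0.01, 0.017], [0.003, -0.015, 0.025], [0.004, -0.02, 0.034], [0.005, -0.025, 0.042], [0.006, -0.03, 0.051], [0.007, -0.034, 0.06], [0.008, -0.039, 0.068]], delta_rot=[[-1.5, 2.1, -6.6], [-3, 4.3, -13.3], [-4.5, 6.4, -20], [-6, 8.6, -26.6], [-7.4, 10.8, -33.3], [-8.9, 13, -40], [-10.4, 15.1, -46.6], [-11.9, 17.3, -53.2]])

```text
clock: 1.48
eef_pos: [0.3806, -0.2956, 0.2016]
tool_rot: [0.939, 0.294, 0.126, 0.123]
ft_force: [-0.4, 0.1, 0.7]
grip_width: 0.0854
```

Run:
```python
from h import *
p,o=tcp_for([.476,-.258,.032],1.8,36); print(p)
delta(p-.12*o.as_matrix()[:,2],o)
```

```text
[ 0.47306252 -0.25809231  0.03604508]
t 1.4833 pos [ 0.3806 -0.2956  0.2016] q [-0.71  -0.006 -0.471  0.761  0.083  0.268] w 0.0854 F [-0.4  0.1  0.7]
linear [0.0268, -0.0376, 0.0655] rot [-11.9, 17.4, -53.4] |l| 0.08 |r| 57.4
```

jog_arm(jaw=[0, 0, 0, 0, 0, 0, 0, 0], linear=[[0.003, -0.005, 0.008], [0.007, -0.01, 0.016], [0.01, -0.014, 0.025], [0.013, -0.019, 0.033], [0.017, -0.024, 0.041], [0.02, -0.028, 0.049], [0.023, -0.033, 0.057], [0.027, -0.038, 0.065]], delta_rot=[[-1.5, 2.2, -6.7], [-3, 4.3, -13.3], [-4.5, 6.5, -20], [-6, 8.7, -26.7], [-7.4, 10.9, -33.4], [-8.9, 13, -40], [-10.4, 15.2, -46.7], [-11.9, 17.4, -53.4]])

```text
clock: 2.15
eef_pos: [0.4023, -0.2599, 0.1337]
tool_rot: [0.663, 0.682, 0.222, 0.215]
ft_force: [-0.3, -0.6, 0.2]
grip_width: 0.0856
```

Run:
```python
from h import *
p,o=tcp_for([.476,-.258,.032],1.8,36); print(p)
delta(p,o)
c=bot.calibration("wrist"); im,d=bot.camera("wrist"); cv2.imwrite("pics/w1.png",im[:,:,::-1]); np.save("pics/w1.npy",d)
X=cloud(c,d); 
print(proj(c,[[.476,-.258,.058],[.476+.055,-.256,.058],[.476-.055,-.26,.058]]).round(1))
```

```text
[ 0.47306252 -0.25809231  0.03604508]
t 2.15 pos [ 0.4023 -0.2599  0.1337] q [-0.847  0.066 -0.735  0.335  0.469 -0.77 ] w 0.0856 F [-0.3 -0.6  0.2]
linear [-0.0003, -0.0002, 0.1206] rot [0.0, 0.1, -0.1] |l| 0.121 |r| 0.2
[[273.5 232.2]
 [274.3 267. ]
 [272.5 182.3]]
```

View pics/w1.png

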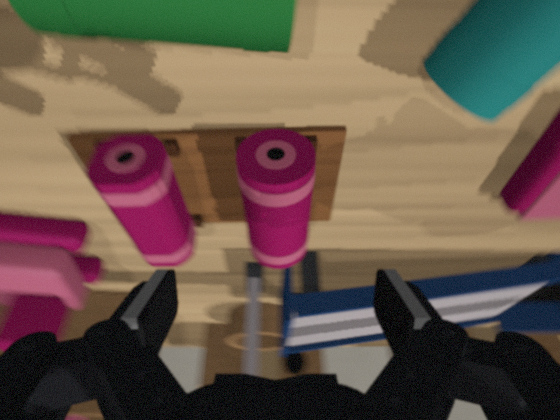

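Run:
```python
from h import *
c=bot.calibration("wrist"); d=np.load("pics/w1.npy")
for uv in [(276,154),(125,157)]:
    r=R.from_quat(c["orientation"]).apply(rays(c,[uv]))[0]
    print("cap at z=.032",atz(c,[uv],.032).round(4))
for uv in [(279,225),(170,225),(275,185),(140,205)]:
    print(uv,deproj(c,[uv],[d[uv[1],uv[0]]]).round(4))
```

```text
cap at z=.032 [[ 0.4191 -0.2567  0.032 ]]
cap at z=.032 [[ 0.4244 -0.3542  0.032 ]]
(279, 225) [[ 0.4627 -0.2533  0.0572]]
(170, 225) [[ 0.4839 -0.3358  0.0444]]
(275, 185) [[ 0.4212 -0.2574  0.0564]]
(140, 205) [[ 0.45   -0.3473  0.0513]]
```

jog_arm(jaw=[0, 0, 0, 0, 0, 0, 0, 0], linear=[[0.002, 0, 0.02], [0.002, 0, 0.045], [0.002, 0, 0.07], [0.002, 0, 0.09], [0.002, 0, 0.105], [0.002, 0, 0.115], [0.002, 0, 0.12], [0.002, 0, 0.12]], delta_rot=[[0, 0, 0], [0, 0, 0], [0, 0, 0], [0, 0, 0], [0, 0, 0], [0, 0, 0], [0, 0, 0], [0, 0, 0]])

```text
clock: 2.87
eef_pos: [0.4732, -0.2563, 0.0362]
tool_rot: [0.666, 0.68, 0.221, 0.214]
ft_force: [0.7, 0.1, -0.4]
grip_width: 0.0856
```

jog_arm(jaw=[0.3, 0.6, 1, 1, 1, 1, 1, 1], linear=[[0, 0, 0], [0, 0, 0], [0, 0, 0], [0, 0, 0], [0, 0, 0], [0, 0, 0], [0, 0, 0], [0, 0, 0]], delta_rot=[[0, 0, 0], [0, 0, 0], [0, 0, 0], [0, 0, 0], [0, 0, 0], [0, 0, 0], [0, 0, 0], [0, 0, 0]])

```text
clock: 3.53
eef_pos: [0.4731, -0.2573, 0.0383]
tool_rot: [0.665, 0.68, 0.222, 0.216]
ft_force: [-5.7, 0.9, 6.4]
grip_width: 0.0501
```

Run:
```python
from h import *
o=orient(1.8,36)
delta([.473,-.256,.15],o)
```

```text
t 3.5333 pos [ 0.4731 -0.2573  0.0383] q [-0.709  0.348 -0.751 -0.024  0.405 -0.627] w 0.0501 F [-5.7  0.9  6.4]
linear [0.0015, 0.0657, -0.0904] rot [0.0, 0.2, -0.5] |l| 0.112 |r| 0.5
```

```bash
cat >> h.py <<'E'
OFF=np.array([.0015,0,-.0063])  # drum centre - TCP (lean 36)
E
python3 - <<'E'
from h import *
o=orient(-1.4,36)
print("A");delta(np.array([.475,-.255,.13])-OFF,orient(1.8,36))
print("B");delta(np.array([.54,-.172,.135])-OFF,o)
E
```

```text
A
t 3.5333 pos [ 0.4731 -0.2573  0.0383] q [-0.709  0.348 -0.751 -0.024  0.405 -0.627] w 0.0501 F [-5.7  0.9  6.4]
linear [0.0024, 0.058, -0.079] rot [0.0, 0.2, -0.5] |l| 0.098 |r| 0.5
B
t 3.5333 pos [ 0.4731 -0.2573  0.0383] q [-0.709  0.348 -0.751 -0.024  0.405 -0.627] w 0.0501 F [-5.7  0.9  6.4]
linear [0.084, 0.1149, -0.0436] rot [0.0, -1.6, 2.1] |l| 0.149 |r| 2.7
```

jog_arm(jaw=[1, 1, 1, 1, 1, 1, 1, 1], linear=[[0.001, 0.012, -0.016], [0.002, 0.029, -0.04], [0.002, 0.048, -0.065], [0.012, 0.065, -0.078], [0.03, 0.08, -0.07], [0.05, 0.095, -0.058], [0.072, 0.108, -0.048], [0.084, 0.115, -0.044]], delta_rot=[[0, 0, 0], [0, 0, 0], [0, 0, 0], [0, 0, 0], [0, -0.5, 0.7], [0, -1, 1.4], [0, -1.6, 2.1], [0, -1.6, 2.1]])

```text
clock: 4.2
eef_pos: [0.539, -0.1693, 0.1408]
tool_rot: [0.68, 0.665, 0.217, 0.22]
ft_force: [0.1, 0.1, -1.4]
grip_width: 0.05
```

Run:
```python
from h import *
c=bot.calibration("wrist"); im,d=bot.camera("wrist"); cv2.imwrite("pics/w2.png",im[:,:,::-1]); np.save("pics/w2.npy",d)
o=orient(-1.4,36)
print("C");delta(np.array([.664,-.171,.101])-OFF,o)
print("D");delta(np.array([.664,-.171,.089])-OFF,o)
```

```text
C
t 4.25 pos [ 0.5397 -0.1679  0.141 ] q [-0.419  0.14  -0.649  0.193  0.234 -0.329] w 0.0502 F [ 1.2  1.5 -0.6]
linear [-0.0009, 0.0796, 0.0995] rot [0.0, -0.3, 0.2] |l| 0.127 |r| 0.4
D
t 4.25 pos [ 0.5397 -0.1679  0.141 ] q [-0.419  0.14  -0.649  0.193  0.234 -0.329] w 0.0502 F [ 1.2  1.5 -0.6]
linear [-0.001, 0.0725, 0.1092] rot [0.0, -0.3, 0.2] |l| 0.131 |r| 0.4
```

View pics/w2.png

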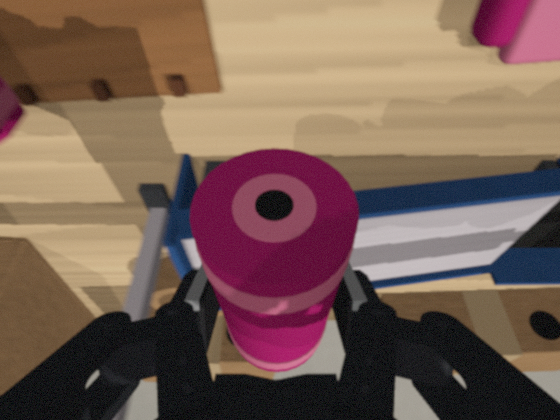

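Run:
```python
from h import *
c=bot.calibration("wrist"); d=np.load("pics/w2.npy")
s=bot.get_obs(); t=np.array([.539,-.1687,.1408])
cap=t+OFF+np.array([-.055,.0013,0]); print("cap pred",proj(c,[cap]).round(1))
im=cv2.imread("pics/w2.png"); hsv=cv2.cvtColor(im,cv2.COLOR_BGR2HSV); X=cloud(c,d)
b=(hsv[...,0]>100)&(hsv[...,0]<125)&(hsv[...,1]>130)&(d>0)
v,u=np.mgrid[0:420,0:560]
for u0 in [380,420,460,500,540]:
    m=b&(abs(u-u0)<8)&(v<240); P=X[m]; print(u0,"near cheek x range",np.percentile(P[:,0],[2,50,98]).round(4),"y",np.median(P[:,1]).round(3),"zmax",np.percentile(P[:,2],98).round(4))
    m=b&(abs(u-u0)<8)&(v>245); P=X[m]; print("   far", np.percentile(P[:,0],[2,50,98]).round(4) if len(P) else None)
m=(u>385)&(u<470)&(v>222)&(v<262)&(hsv[...,1]<60)&(d>0); P=X[m]; A=np.c_[P[:,:2],np.ones(len(P))]; w=np.linalg.lstsq(A,P[:,2],rcond=None)[0]; print("deck",w,"z at target",w@[.664,-.171,1])
m=b&(u<205)&(v<280); P=X[m]; print("stop",np.percentile(P,[2,50,98],axis=0).round(4))
```

```text
cap pred [[270.3 195.8]]
380 near cheek x range [0.5958 0.597  0.6009] y -0.093 zmax 0.0603
   far [0.4847 0.7329 0.7348]
420 near cheek x range [0.5965 0.5976 0.601 ] y -0.063 zmax 0.0564
   far [0.5103 0.7342 0.7364]
460 near cheek x range [0.597  0.5983 0.6012] y -0.032 zmax 0.0526
   far [0.5007 0.735  0.7371]
500 near cheek x range [0.5977 0.5989 0.6019] y -0.001 zmax 0.0482
   far [0.4949 0.7362 0.7378]
540 near cheek x range [0.5983 0.5996 0.6028] y 0.032 zmax 0.0436
   far [0.4931 0.7375 0.7394]
deck [-0.00178438 -0.13796491  0.03943012] z at target 0.06183729503793945
stop [[ 0.5924 -0.2406  0.0067]
 [ 0.598  -0.238   0.0672]
 [ 0.6456 -0.2257  0.0834]]
```

jog_arm(jaw=[1, 1, 1, 1, 1, 1, 1, 1], linear=[[-0.001, 0.014, 0.017], [-0.001, 0.028, 0.035], [-0.001, 0.042, 0.053], [-0.001, 0.056, 0.071], [-0.001, 0.068, 0.086], [-0.001, 0.077, 0.096], [-0.001, 0.081, 0.1], [-0.001, 0.081, 0.1]], delta_rot=[[0, 0, 0], [0, 0, 0], [0, 0, 0], [0, 0, 0], [0, 0, 0], [0, 0, 0], [0, 0, 0], [0, 0, 0]])

```text
clock: 4.92
eef_pos: [0.6629, -0.1755, 0.1065]
tool_rot: [0.681, 0.665, 0.216, 0.22]
ft_force: [-0.4, -0.0, -2.2]
grip_width: 0.0502
```

Run:
```python
from h import *
c=bot.calibration("wrist"); im,d=bot.camera("wrist"); cv2.imwrite("pics/w3.png",im[:,:,::-1]); np.save("pics/w3.npy",d)
p,d=bot.camera("side"); cv2.imwrite("pics/s3.png",cv2.resize(p[120:300,170:340,::-1],None,fx=3.3,fy=3.3,interpolation=cv2.INTER_CUBIC))
o=orient(-1.4,36)
print("D");delta(np.array([.6655,-.171,.089])-OFF,o)
```

```text
D
t 5.0167 pos [ 0.6615 -0.1753  0.1065] q [-0.335  0.388 -0.411  0.17   0.182 -0.254] w 0.0503 F [ 0.4  0.9 -1.5]
linear [0.0044, -0.0046, 0.0104] rot [-0.2, -0.1, -0.0] |l| 0.012 |r| 0.2
```

View pics/w3.png

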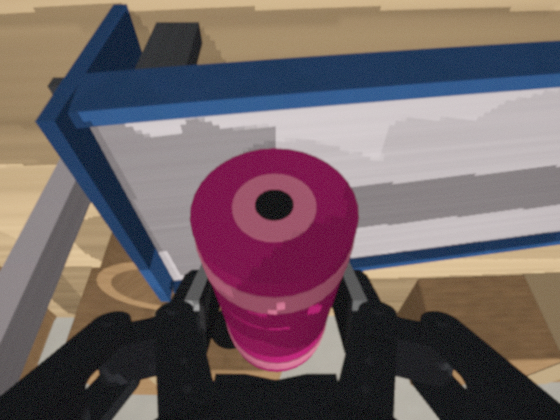

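View pics/s3.png

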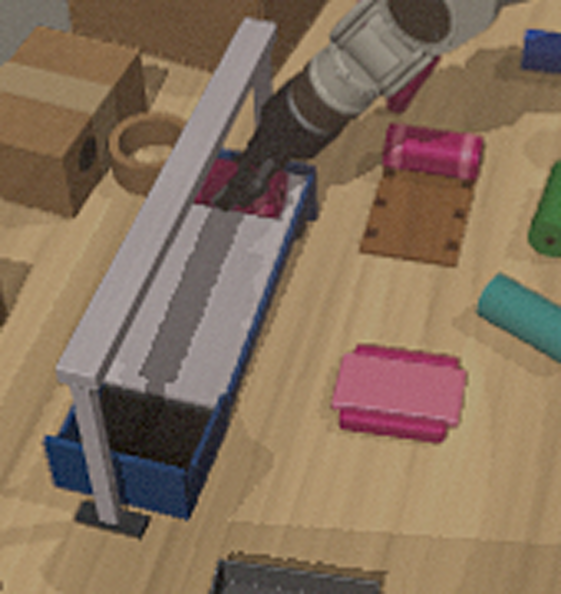

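jog_arm(jaw=[1, 1, 1, 1, 1, 1, 1, 1], linear=[[0.001, -0.001, 0.003], [0.002, -0.002, 0.006], [0.002, -0.003, 0.008], [0.002, -0.003, 0.008], [0.002, -0.003, 0.008], [0.002, -0.003, 0.008], [0.002, -0.003, 0.008], [0.002, -0.003, 0.008]], delta_rot=[[0, 0, 0], [0, 0, 0], [0, 0, 0], [0, 0, 0], [0, 0, 0], [0, 0, 0], [0, 0, 0], [0, 0, 0]])

```text
clock: 5.68
eef_pos: [0.6651, -0.1733, 0.0989]
tool_rot: [0.68, 0.665, 0.216, 0.22]
ft_force: [-0.7, -0.3, -1.4]
grip_width: 0.0503
```

Run:
```python
from h import *
o=orient(-1.4,36)
print("D");delta(np.array([.6655,-.173,.089])-OFF,o)
```

```text
D
t 5.6833 pos [ 0.6651 -0.1733  0.0989] q [-0.329  0.404 -0.414  0.149  0.179 -0.25 ] w 0.0503 F [-0.7 -0.3 -1.4]
linear [0.0003, -0.003, 0.0023] rot [-0.0, -0.1, 0.0] |l| 0.004 |r| 0.1
```

jog_arm(jaw=[1, 1, 1, 1, 1, 1, 1, 1], linear=[[0, -0.001, 0.001], [0, -0.002, 0.002], [0, -0.002, 0.003], [0, -0.002, 0.003], [0, -0.002, 0.003], [0, -0.002, 0.003], [0, -0.002, 0.003], [0, -0.002, 0.003]], delta_rot=[[0, 0, 0], [0, 0, 0], [0, 0, 0], [0, 0, 0], [0, 0, 0], [0, 0, 0], [0, 0, 0], [0, 0, 0]])

```text
clock: 6.35
eef_pos: [0.6652, -0.1732, 0.0952]
tool_rot: [0.68, 0.665, 0.216, 0.22]
ft_force: [0.3, 1.2, -0.8]
grip_width: 0.0498
```

Run:
```python
from h import *
o=orient(-1.4,36)
print("D");delta(np.array([.6655,-.173,.089])-OFF,o)
im,d=bot.camera("wrist"); cv2.imwrite("pics/w4.png",im[:,:,::-1])
```

```text
D
t 6.35 pos [ 0.6652 -0.1732  0.0952] q [-0.329  0.41  -0.417  0.139  0.179 -0.25 ] w 0.0498 F [ 0.3  1.2 -0.8]
linear [0.0002, -0.0009, -0.0008] rot [-0.1, -0.1, 0.0] |l| 0.001 |r| 0.1
```

View pics/w4.png

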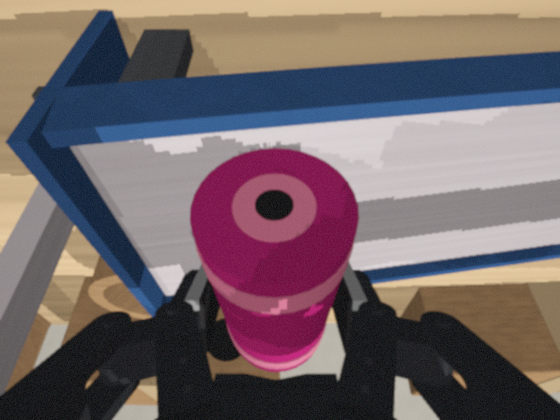

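jog_arm(jaw=[0, 0, 0, 0, 0, 0, 0, 0], linear=[[0, 0, 0], [0, 0, 0], [0, 0, 0], [0, 0, 0], [0, 0, -0.02], [0, 0, -0.05], [0, 0, -0.08], [0, 0, -0.11]], delta_rot=[[0, 0, 0], [0, 0, 0], [0, 0, 0], [0, 0, 0], [0, 0, 0], [0, 0, 0], [0, 0, 0], [0, 0, 0]])

```text
clock: 7.07
eef_pos: [0.5997, -0.1717, 0.1848]
tool_rot: [0.68, 0.665, 0.216, 0.22]
ft_force: [1.3, -0.4, 0.3]
grip_width: 0.0853
```

Run:
```python
from h import *
print(bot.get_obs()["grip_width"])
im,d=bot.camera("wrist"); cv2.imwrite("pics/w5.png",im[:,:,::-1]);np.save("pics/w5.npy",d)
p,d=bot.camera("side"); cv2.imwrite("pics/s5.png",cv2.resize(p[120:300,170:340,::-1],None,fx=3.3,fy=3.3,interpolation=cv2.INTER_CUBIC))
```

```text
0.08528083278859998
```

View pics/w5.png

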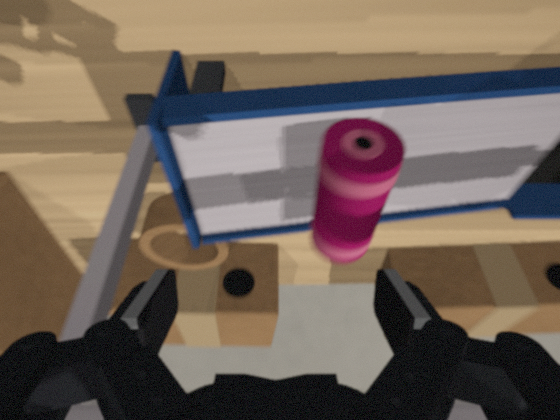

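View pics/s5.png

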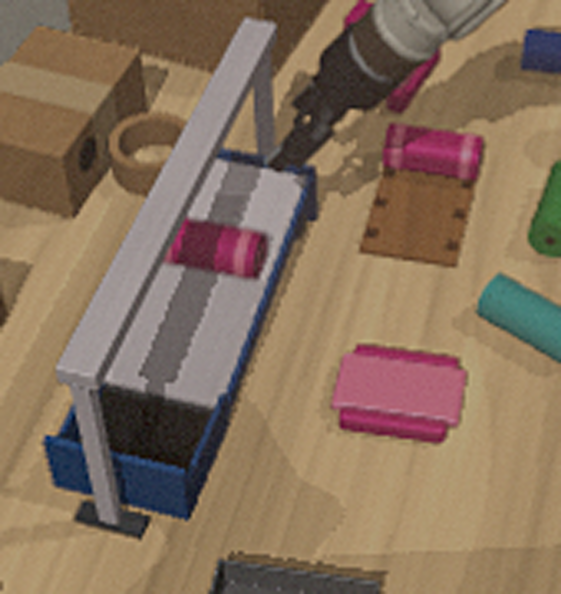

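Run:
```python
from h import *
p,o=tcp_for([.479,-.353,.032],1.8,36); print(p)
delta(p-.12*o.as_matrix()[:,2],o)
```

```text
[ 0.47606252 -0.35309231  0.03604508]
t 7.1667 pos [ 0.6014 -0.1729  0.1897] q [-0.372  0.171 -0.456  0.338  0.203 -0.286] w 0.0853 F [1.8 0.3 0.6]
linear [-0.1869, -0.1879, -0.0678] rot [0.4, 1.9, -2.5] |l| 0.274 |r| 3.2
```

jog_arm(jaw=[0, 0, 0, 0, 0, 0, 0, 0], linear=[[-0.02, -0.03, -0.013], [-0.045, -0.055, -0.022], [-0.072, -0.08, -0.031], [-0.1, -0.105, -0.04], [-0.127, -0.13, -0.049], [-0.155, -0.155, -0.057], [-0.178, -0.178, -0.065], [-0.187, -0.188, -0.068]], delta_rot=[[0, 0, 0], [0, 0.5, -0.5], [0, 0.8, -1], [0, 1, -1.5], [0, 1.5, -2], [0.4, 1.9, -2.5], [0.4, 1.9, -2.5], [0.4, 1.9, -2.5]])

```text
clock: 7.83
eef_pos: [0.4018, -0.3574, 0.1273]
tool_rot: [0.664, 0.682, 0.219, 0.211]
ft_force: [-0.8, 1.4, -0.1]
grip_width: 0.0851
```

Run:
```python
from h import *
p,o=tcp_for([.479,-.353,.032],1.8,36)
c=bot.calibration("wrist")
delta(p,o)
im,d=bot.camera("wrist"); cv2.imwrite("pics/w6.png",im[:,:,::-1])
p,d=bot.camera("top"); cv2.imwrite("pics/t6.png",cv2.resize(p[135:260,190:390,::-1],None,fx=4,fy=4,interpolation=cv2.INTER_CUBIC))
```

```text
t 7.8333 pos [ 0.4018 -0.3574  0.1273] q [-0.994  0.225 -0.542  0.451  0.519 -0.926] w 0.0851 F [-0.8  1.4 -0.1]
linear [0.002, 0.0076, 0.1174] rot [-0.5, -0.0, -0.3] |l| 0.118 |r| 0.6
```

View pics/w6.png

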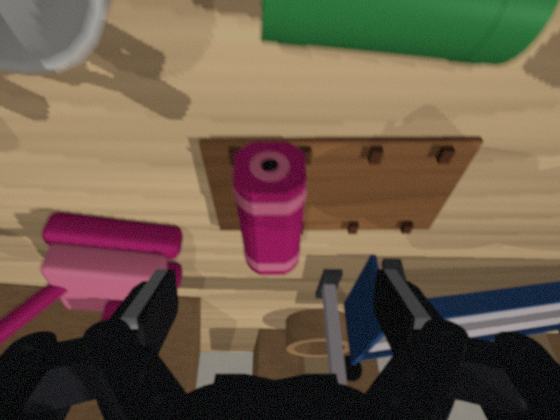

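View pics/t6.png

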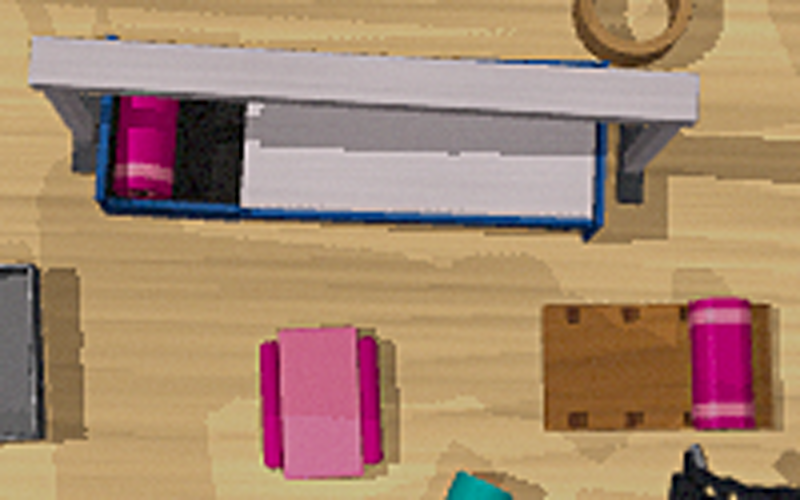

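Run:
```python
from h import *
c=bot.calibration("wrist")
cap=atz(c,[(269,165)],.032)[0]; print(cap)
far=atz(c,[(272,262)],.045)[0]; print("far",far)
dr=cap+[.055,.0017,0]; print(dr)
p,o=tcp_for(dr,1.8,36)
delta(p,o)
```

```text
[ 0.42544275 -0.35830947  0.032     ]
far [ 0.53144958 -0.35425576  0.045     ]
[ 0.48044275 -0.35660947  0.032     ]
t 7.9333 pos [ 0.4025 -0.3563  0.1272] q [-0.992  0.224 -0.543  0.45   0.519 -0.923] w 0.0857 F [-0.6  0.3  0.2]
linear [-0.0028, 0.0082, 0.1177] rot [-0.5, -0.1, -0.3] |l| 0.118 |r| 0.6
```

jog_arm(jaw=[0, 0, 0, 0, 0, 0, 0, 0], linear=[[-0.002, 0.004, 0.02], [-0.002, 0.008, 0.045], [-0.002, 0.008, 0.07], [-0.002, 0.008, 0.09], [-0.002, 0.008, 0.105], [-0.002, 0.008, 0.113], [-0.002, 0.008, 0.117], [-0.002, 0.008, 0.117]], delta_rot=[[-0.5, 0, -0.3], [-0.5, 0, -0.3], [-0.5, 0, -0.3], [-0.5, 0, -0.3], [-0.5, 0, -0.3], [-0.5, 0, -0.3], [-0.5, 0, -0.3], [-0.5, 0, -0.3]])

```text
clock: 8.6
eef_pos: [0.4794, -0.3528, 0.0375]
tool_rot: [0.66, 0.685, 0.223, 0.214]
ft_force: [-0.5, -0.5, 0.1]
grip_width: 0.0855
```

jog_arm(jaw=[0.3, 0.6, 1, 1, 1, 1, 1, 1], linear=[[0, 0, 0], [0, 0, 0], [0, 0, 0], [0, 0, 0], [0, 0, 0], [0, 0, 0], [0, 0, 0], [0, 0, 0]], delta_rot=[[0, 0, 0], [0, 0, 0], [0, 0, 0], [0, 0, 0], [0, 0, 0], [0, 0, 0], [0, 0, 0], [0, 0, 0]])

```text
clock: 9.27
eef_pos: [0.4793, -0.3561, 0.0399]
tool_rot: [0.66, 0.684, 0.222, 0.217]
ft_force: [-4.5, -5.0, 6.5]
grip_width: 0.0456
```

Run:
```python
from h import *
o=orient(-1.4,36)
delta([.48,-.357,.15],orient(1.8,36))
print("A");delta(np.array([.48,-.356,.13])-OFF,orient(1.8,36))
print("B");delta(np.array([.54,-.172,.135])-OFF,o)
```

```text
t 9.2667 pos [ 0.4793 -0.3561  0.0399] q [-0.861  0.444 -0.546  0.149  0.476 -0.79 ] w 0.0456 F [-4.5 -5.   6.5]
linear [-0.0014, 0.0655, -0.0885] rot [0.2, 0.1, 0.3] |l| 0.11 |r| 0.4
A
t 9.2667 pos [ 0.4793 -0.3561  0.0399] q [-0.861  0.444 -0.546  0.149  0.476 -0.79 ] w 0.0456 F [-4.5 -5.   6.5]
linear [-0.0003, 0.0562, -0.0783] rot [0.2, 0.1, 0.3] |l| 0.096 |r| 0.4
B
t 9.2667 pos [ 0.4793 -0.3561  0.0399] q [-0.861  0.444 -0.546  0.149  0.476 -0.79 ] w 0.0456 F [-4.5 -5.   6.5]
linear [0.1815, 0.1132, -0.0439] rot [0.2, -1.8, 2.9] |l| 0.218 |r| 3.4
```

jog_arm(jaw=[1, 1, 1, 1, 1, 1, 1, 1], linear=[[0, 0.012, -0.016], [0, 0.03, -0.04], [0.005, 0.048, -0.065], [0.035, 0.065, -0.075], [0.075, 0.08, -0.067], [0.115, 0.095, -0.057], [0.15, 0.108, -0.048], [0.181, 0.113, -0.044]], delta_rot=[[0, 0, 0], [0, 0, 0], [0, 0, 0], [0, 0, 0], [0, -0.5, 0.7], [0, -1, 1.4], [0.2, -1.8, 2.9], [0.2, -1.8, 2.9]])

```text
clock: 9.93
eef_pos: [0.5379, -0.1672, 0.1402]
tool_rot: [0.681, 0.665, 0.217, 0.218]
ft_force: [0.6, -0.6, -1.1]
grip_width: 0.046
```

Run:
```python
from h import *
im,d=bot.camera("wrist"); cv2.imwrite("pics/w7.png",im[:,:,::-1]); np.save("pics/w7.npy",d)
cv2.imwrite("pics/w7c.png",cv2.resize(im[130:390,160:390,::-1],None,fx=2.3,fy=2.3,interpolation=cv2.INTER_CUBIC))
im2=cv2.imread("pics/w3.png"); cv2.imwrite("pics/w3c.png",cv2.resize(im2[130:390,160:390],None,fx=2.3,fy=2.3,interpolation=cv2.INTER_CUBIC))
o=orient(-1.4,36)
print("C");delta(np.array([.6655,-.173,.101])-OFF,o)
```

```text
C
t 9.9833 pos [ 0.5371 -0.1614  0.139 ] q [-0.412  0.137 -0.656  0.195  0.237 -0.324] w 0.0458 F [-1.5  5.1 -1.3]
linear [-0.0102, 0.0846, 0.0999] rot [-0.3, -0.9, 0.2] |l| 0.131 |r| 0.9
```

View pics/w7c.png

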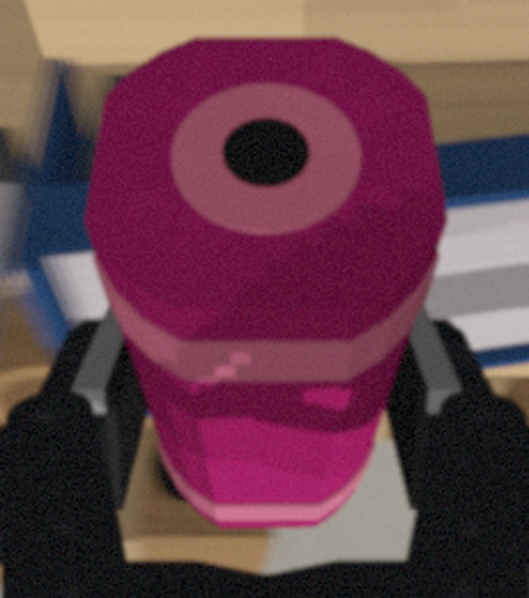

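View pics/w3c.png

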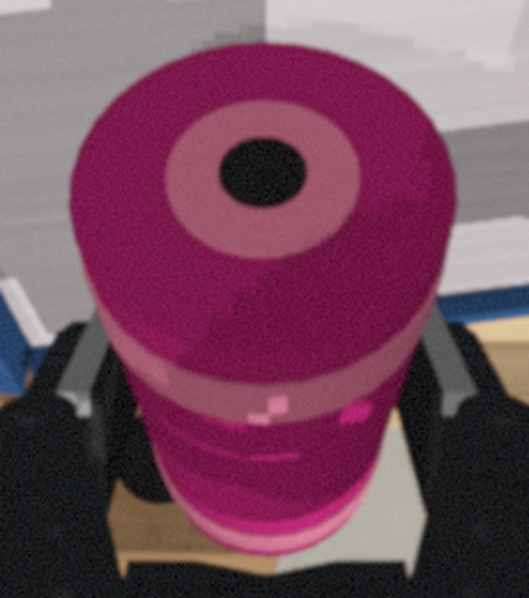

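Run:
```python
from h import *
o=orient(-1.4,36)
print("C");delta([.664,-.174,.107],o)
```

```text
C
t 9.9833 pos [ 0.5371 -0.1614  0.139 ] q [-0.412  0.137 -0.656  0.195  0.237 -0.324] w 0.0458 F [-1.5  5.1 -1.3]
linear [-0.0112, 0.0845, 0.1001] rot [-0.3, -0.9, 0.2] |l| 0.131 |r| 0.9
```

jog_arm(jaw=[1, 1, 1, 1, 1, 1, 1, 1], linear=[[-0.003, 0.014, 0.017], [-0.003, 0.028, 0.035], [-0.003, 0.042, 0.053], [-0.003, 0.056, 0.071], [-0.003, 0.068, 0.085], [-0.003, 0.077, 0.094], [-0.003, 0.082, 0.098], [-0.003, 0.082, 0.098]], delta_rot=[[0, 0, 0], [0, 0, 0], [0, 0, 0], [0, 0, 0], [0, 0, 0], [0, 0, 0], [0, 0, 0], [0, 0, 0]])

```text
clock: 10.65
eef_pos: [0.6616, -0.1757, 0.1076]
tool_rot: [0.681, 0.665, 0.216, 0.218]
ft_force: [-0.7, -0.1, -0.7]
grip_width: 0.0459
```

Run:
```python
from h import *
o=orient(-1.4,36)
im,d=bot.camera("wrist"); cv2.imwrite("pics/w8.png",im[:,:,::-1])
im,d=bot.camera("wrist")
delta([.664,-.174,.098],o)
```

```text
t 10.75 pos [ 0.6602 -0.1759  0.1078] q [-0.338  0.385 -0.409  0.178  0.186 -0.256] w 0.0458 F [-0.3 -0.3 -0.7]
linear [0.002, -0.0027, 0.0101] rot [-0.3, -0.3, -0.1] |l| 0.011 |r| 0.4
```

View pics/w8.png

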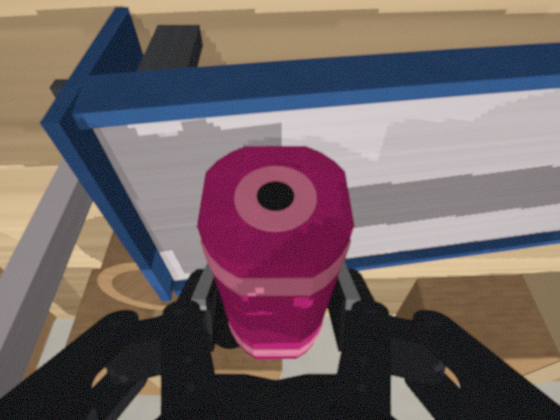

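jog_arm(jaw=[1, 1, 1, 1, 1, 1, 1, 1], linear=[[0.001, -0.001, 0.003], [0.001, -0.002, 0.006], [0.001, -0.003, 0.009], [0.001, -0.003, 0.01], [0.001, -0.003, 0.01], [0.001, -0.003, 0.01], [0.001, -0.003, 0.01], [0.001, -0.003, 0.01]], delta_rot=[[0, 0, 0], [0, 0, 0], [0, 0, 0], [0, 0, 0], [0, 0, 0], [0, 0, 0], [0, 0, 0], [0, 0, 0]])

```text
clock: 11.42
eef_pos: [0.6649, -0.1753, 0.099]
tool_rot: [0.681, 0.665, 0.216, 0.219]
ft_force: [0.0, -0.3, -1.9]
grip_width: 0.046
```

Run:
```python
from h import *
o=orient(-1.4,36)
delta([.664,-.174,.0965],o)
```

```text
t 11.4167 pos [ 0.6649 -0.1753  0.099 ] q [-0.334  0.405 -0.41   0.154  0.183 -0.252] w 0.046 F [ 0.  -0.3 -1.9]
linear [0.0013, -0.0023, 0.0015] rot [-0.1, -0.2, -0.1] |l| 0.003 |r| 0.3
```

jog_arm(jaw=[1, 1, 1, 0, 0, 0, 0, 0], linear=[[0, -0.001, 0.001], [0, -0.001, 0.0015], [0, -0.001, 0.0015], [0, -0.001, 0.0015], [0, -0.001, 0.0015], [0, -0.001, 0.0015], [0, -0.001, 0.0015], [0, -0.001, -0.01]], delta_rot=[[0, 0, 0], [0, 0, 0], [0, 0, 0], [0, 0, 0], [0, 0, 0], [0, 0, 0], [0, 0, 0], [0, 0, 0]])

```text
clock: 12.08
eef_pos: [0.6578, -0.1748, 0.105]
tool_rot: [0.681, 0.665, 0.216, 0.218]
ft_force: [0.2, 0.1, -0.0]
grip_width: 0.0854
```

jog_arm(jaw=[0, 0, 0, 0, 0, 0, 0, 0], linear=[[0, 0, -0.015], [0, 0, -0.03], [0, 0, -0.05], [0, 0, -0.07], [0, 0, -0.09], [0, 0, -0.1], [0, 0, -0.1], [0, 0, -0.1]], delta_rot=[[0, 0, 0], [0, 0, 0], [0, 0, 0], [0, 0, 0], [0, 0, 0], [0, 0, 0], [0, 0, 0], [0, 0, 0]])

```text
clock: 12.75
eef_pos: [0.5998, -0.1744, 0.1885]
tool_rot: [0.681, 0.664, 0.217, 0.22]
ft_force: [-0.7, 0.3, 0.3]
grip_width: 0.0855
```

Run:
```python
from h import *
c=bot.calibration("wrist"); s=bot.get_obs(); print(s["eef_pos"],s["grip_width"])
im,d=bot.camera("wrist"); cv2.imwrite("pics/w9.png",im[:,:,::-1]);np.save("pics/w9.npy",d)
p,d=bot.camera("side"); cv2.imwrite("pics/s9.png",cv2.resize(p[120:300,170:340,::-1],None,fx=3.3,fy=3.3,interpolation=cv2.INTER_CUBIC))
```

```text
[ 0.59983225 -0.17436115  0.18847947] 0.08552872038417526
```

View pics/w9.png

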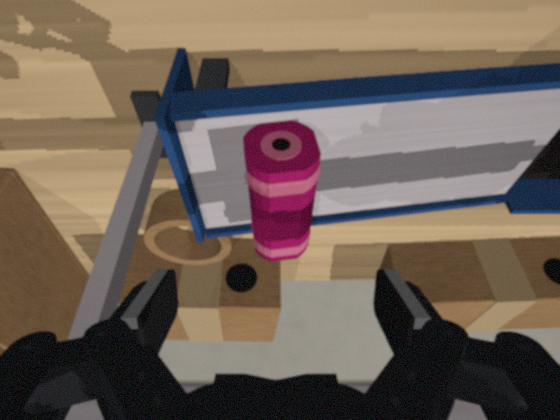

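View pics/s9.png

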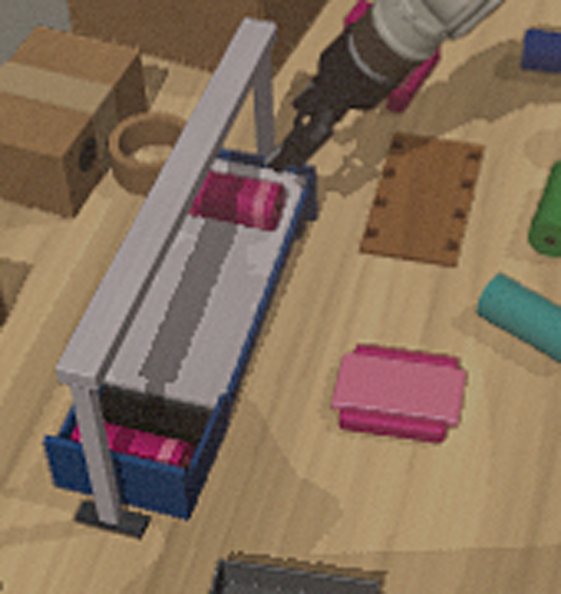

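jog_arm(jaw=[0, 0, 0, 0, 0, 0, 0, 0], linear=[[0.001, 0, 0.02], [0.001, 0, 0.045], [0.001, 0, 0.07], [0.001, 0, 0.09], [0.001, 0, 0.102], [0.001, 0, 0.109], [0.001, 0, 0.109], [0.001, 0, 0.109]], delta_rot=[[0, 0, 0], [0, 0, 0], [0, 0, 0], [0, 0, 0], [0, 0, 0], [0, 0, 0], [0, 0, 0], [0, 0, 0]])

```text
clock: 13.52
eef_pos: [0.6632, -0.1739, 0.0978]
tool_rot: [0.681, 0.665, 0.216, 0.218]
ft_force: [0.4, -0.1, 1.2]
grip_width: 0.0857
```

jog_arm(jaw=[0.3, 0.6, 1, 1, 1, 1, 1, 1], linear=[[0, 0, 0], [0, 0, 0], [0, 0, 0], [0, 0, 0], [0, 0, 0], [0, 0, 0], [0, 0, 0], [0, 0, 0]], delta_rot=[[0, 0, 0], [0, 0, 0], [0, 0, 0], [0, 0, 0], [0, 0, 0], [0, 0, 0], [0, 0, 0], [0, 0, 0]])

```text
clock: 14.18
eef_pos: [0.6639, -0.1737, 0.1009]
tool_rot: [0.68, 0.665, 0.218, 0.219]
ft_force: [-4.3, 3.0, 5.3]
grip_width: 0.0456
```

Run:
```python
from h import *
o=orient(-1.4,36)
im,d=bot.camera("wrist"); cv2.imwrite("pics/w10.png",im[:,:,::-1])
delta([.54,-.174,.14],o)
```

```text
t 14.2333 pos [ 0.6639 -0.1737  0.1009] q [-0.332  0.4   -0.414  0.153  0.184 -0.251] w 0.0456 F [-3.3  2.5  5.5]
linear [-0.0029, -0.0773, -0.1044] rot [-0.0, -0.3, -0.0] |l| 0.13 |r| 0.3
```

View pics/w10.png

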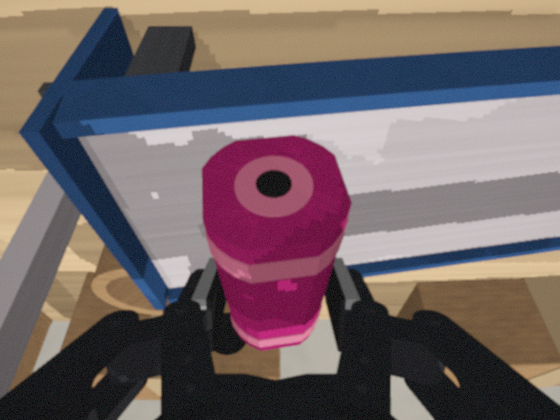

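jog_arm(jaw=[1, 1, 1, 1, 1, 1, 1, 1], linear=[[0, 0.002, -0.004], [0, 0.005, -0.01], [0, 0.003, -0.018], [0, -0.008, -0.032], [0, -0.024, -0.05], [0, -0.042, -0.07], [0, -0.06, -0.088], [0, -0.073, -0.1]], delta_rot=[[0, 0, 0], [0, 0, 0], [0, 0, 0], [0, 0, 0], [0, 0, 0], [0, 0, 0], [0, 0, 0], [0, 0, 0]])

```text
clock: 14.9
eef_pos: [0.5431, -0.1715, 0.1376]
tool_rot: [0.681, 0.664, 0.216, 0.218]
ft_force: [0.1, 0.0, -0.9]
grip_width: 0.0454
```

Run:
```python
from h import *
im,d=bot.camera("wrist"); cv2.imwrite("pics/w11.png",im[:,:,::-1])
# via point: clear of ramp, toward bin; bin centre (.468,.306) yaw 5.5
o=orient(5.5,36)
print("via");delta([.46,.0,.17],o)
print("bin");delta([.472,.306,.12],o)
```

```text
via
t 14.95 pos [ 0.5403 -0.1711  0.1366] q [-0.423  0.151 -0.645  0.193  0.231 -0.327] w 0.0454 F [-3.5 -0.4 -2.8]
linear [0.1692, -0.0498, -0.0757] rot [-0.4, 3.8, -5.8] |l| 0.192 |r| 7.0
bin
t 14.95 pos [ 0.5403 -0.1711  0.1366] q [-0.423  0.151 -0.645  0.193  0.231 -0.327] w 0.0454 F [-3.5 -0.4 -2.8]
linear [0.4751, -0.0763, -0.0313] rot [-0.4, 3.8, -5.8] |l| 0.482 |r| 7.0
```

View pics/w11.png

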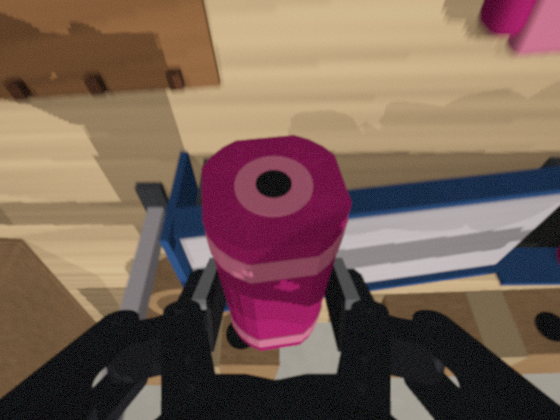

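jog_arm(jaw=[1, 1, 1, 1, 1, 1, 1, 1], linear=[[0.005, -0.008, -0.015], [0.02, -0.018, -0.032], [0.04, -0.028, -0.048], [0.065, -0.038, -0.062], [0.09, -0.045, -0.07], [0.117, -0.048, -0.075], [0.145, -0.05, -0.076], [0.17, -0.05, -0.076]], delta_rot=[[0, 0, 0], [0, 0, 0], [0, 1, -1], [0, 1.5, -2], [0, 2, -3], [-0.2, 3, -4], [-0.4, 3.8, -5], [-0.4, 3.8, -5.8]])

```text
clock: 15.62
eef_pos: [0.4637, 0.0007, 0.171]
tool_rot: [0.638, 0.704, 0.23, 0.21]
ft_force: [-0.6, 0.8, -1.7]
grip_width: 0.0456
```

Run:
```python
from h import *
o=orient(5.5,36)
print("bin");delta([.472,.306,.15],o)
```

```text
bin
t 15.6167 pos [0.4637 0.0007 0.171 ] q [-0.052 -0.142 -0.839  0.245  0.086 -0.121] w 0.0456 F [-0.6  0.8 -1.7]
linear [0.3031, 0.0184, 0.0388] rot [0.3, 0.1, 0.1] |l| 0.306 |r| 0.3
```

jog_arm(jaw=[1, 1, 1, 1, 1, 1, 1, 1], linear=[[0.03, 0.002, 0.002], [0.067, 0.004, 0.005], [0.107, 0.006, 0.01], [0.147, 0.008, 0.015], [0.187, 0.01, 0.02], [0.227, 0.013, 0.025], [0.265, 0.016, 0.032], [0.29, 0.018, 0.037]], delta_rot=[[0, 0, 0], [0, 0, 0], [0, 0, 0], [0, 0, 0], [0, 0, 0], [0, 0, 0], [0, 0, 0], [0, 0, 0]])

```text
clock: 16.28
eef_pos: [0.4726, 0.2965, 0.1516]
tool_rot: [0.637, 0.705, 0.232, 0.209]
ft_force: [0.6, 0.6, -0.5]
grip_width: 0.0456
```

Run:
```python
from h import *
o=orient(5.5,36)
c=bot.calibration("wrist")
im,d=bot.camera("wrist"); cv2.imwrite("pics/w12.png",im[:,:,::-1]); np.save("pics/w12.npy",d)
c2=bot.calibration("wrist"); np.save("pics/c12.npy",np.r_[c["origin"],c["orientation"]]); print(c["origin"],c2["origin"])
delta([.472,.306,.09],o)
```

```text
[0.33879656 0.28375381 0.20899597] [0.33973938 0.2867738  0.20915702]
t 16.3333 pos [0.4736 0.3002 0.1518] q [ 0.746  0.142 -0.602  0.291 -0.36   0.543] w 0.0455 F [ 0.7  4.3 -0.6]
linear [0.0057, -0.0374, 0.0492] rot [0.4, -0.5, 0.3] |l| 0.062 |r| 0.7
```

View pics/w12.png

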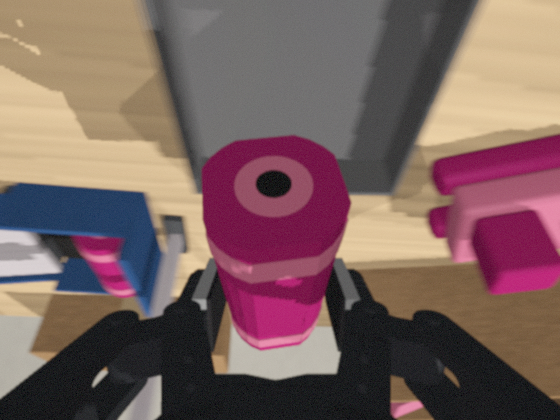

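Run:
```python
from h import *
c=bot.calibration("wrist"); k=np.load("pics/c12.npy"); c["origin"]=k[:3]; c["orientation"]=k[3:]
print(atz(c,[(197,190),(405,190),(165,70),(450,70)],.04).round(4))
o=orient(5.5,36)
delta([.472,.306,.09],o); delta([.474,.306,.055],o)
```

```text
[[0.5482 0.2437 0.04  ]
 [0.5319 0.406  0.04  ]
 [0.4466 0.2348 0.04  ]
 [0.4308 0.3888 0.04  ]]
t 16.3333 pos [0.4736 0.3002 0.1518] q [ 0.746  0.142 -0.602  0.291 -0.36   0.543] w 0.0455 F [ 0.7  4.3 -0.6]
linear [0.0057, -0.0374, 0.0492] rot [0.4, -0.5, 0.3] |l| 0.062 |r| 0.7
t 16.3333 pos [0.4736 0.3002 0.1518] q [ 0.746  0.142 -0.602  0.291 -0.36   0.543] w 0.0455 F [ 0.7  4.3 -0.6]
linear [0.0054, -0.0566, 0.0786] rot [0.4, -0.5, 0.3] |l| 0.097 |r| 0.7
```

jog_arm(jaw=[1, 1, 1, 1, 1, 1, 1, 1], linear=[[0.003, -0.006, 0.008], [0.006, -0.015, 0.02], [0.01, -0.025, 0.033], [0.01, -0.03, 0.04], [0.01, -0.03, 0.04], [0.01, -0.03, 0.04], [0.01, -0.03, 0.04], [0.01, -0.03, 0.04]], delta_rot=[[0, 0, 0], [0, 0, 0], [0, 0, 0], [0, 0, 0], [0, 0, 0], [0, 0, 0], [0, 0, 0], [0, 0, 0]])

```text
clock: 17.0
eef_pos: [0.4718, 0.3024, 0.102]
tool_rot: [0.638, 0.704, 0.231, 0.21]
ft_force: [-0.3, 0.2, -1.9]
grip_width: 0.0456
```

Run:
```python
from h import *
o=orient(5.5,36)
c=bot.calibration("wrist")
im,d=bot.camera("wrist"); cv2.imwrite("pics/w13.png",im[:,:,::-1])
k=np.r_[c["origin"],c["orientation"]]; np.save("pics/c13.npy",k)
p,d=bot.camera("side"); cv2.imwrite("pics/s13.png",cv2.resize(p[220:400,170:340,::-1],None,fx=3.3,fy=3.3,interpolation=cv2.INTER_CUBIC))
delta([.472,.310,.047],o)
```

```text
t 17.1 pos [0.4717 0.3023 0.1018] q [ 0.757  0.234 -0.661  0.15  -0.372  0.558] w 0.045 F [-0.2  0.6 -0.9]
linear [0.0076, -0.0316, 0.0448] rot [0.3, -0.0, 0.1] |l| 0.055 |r| 0.3
```

View pics/w13.png

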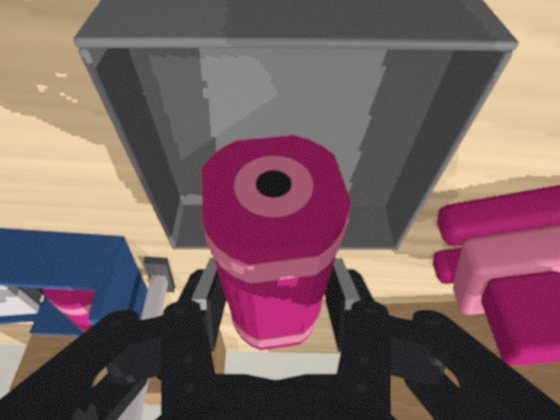

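View pics/s13.png

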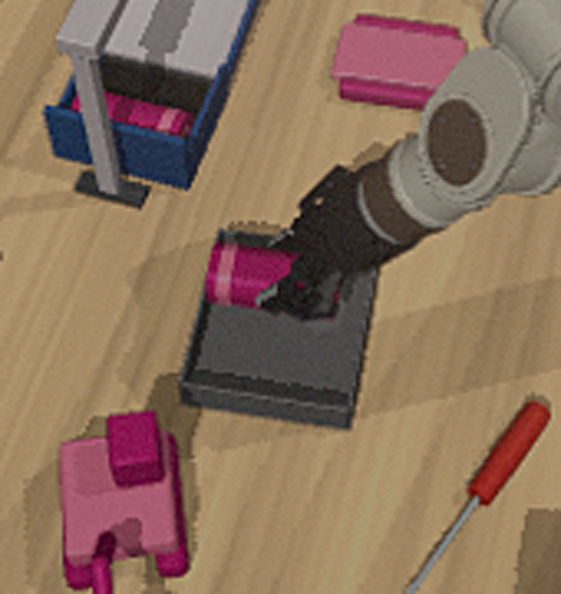

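Run:
```python
from h import *
c=bot.calibration("wrist"); k=np.load("pics/c13.npy"); c["origin"]=k[:3]; c["orientation"]=k[3:]
P=atz(c,[(77,42),(517,45),(402,247),(172,247)],.04); print(P.round(4),P.mean(0))
```

```text
[[0.4057 0.2253 0.04  ]
 [0.3911 0.3833 0.04  ]
 [0.5355 0.3992 0.04  ]
 [0.5512 0.238  0.04  ]] [0.47088196 0.3114706  0.04      ]
```

jog_arm(jaw=[1, 1, 1, 1, 1, 1, 1, 1], linear=[[0.004, -0.003, 0.005], [0.009, -0.01, 0.014], [0.009, -0.018, 0.026], [0.009, -0.025, 0.037], [0.009, -0.03, 0.044], [0.009, -0.031, 0.045], [0.009, -0.031, 0.045], [0.009, -0.031, 0.045]], delta_rot=[[0, 0, 0], [0, 0, 0], [0, 0, 0], [0, 0, 0], [0, 0, 0], [0, 0, 0], [0, 0, 0], [0, 0, 0]])

```text
clock: 17.77
eef_pos: [0.4718, 0.3113, 0.0461]
tool_rot: [0.638, 0.704, 0.23, 0.209]
ft_force: [0.2, 1.1, -0.6]
grip_width: 0.0458
```

Run:
```python
from h import *
im,d=bot.camera("wrist"); cv2.imwrite("pics/w14.png",im[:,:,::-1])
delta([.472,.311,.047],orient(5.5,36))
```

```text
t 17.8167 pos [0.4719 0.3113 0.0463] q [ 0.772  0.36  -0.698 -0.006 -0.379  0.571] w 0.0454 F [ 0.1 -0.5 -2.2]
linear [-0.0003, 0.0005, -0.0005] rot [0.2, 0.0, 0.1] |l| 0.001 |r| 0.3
```

View pics/w14.png

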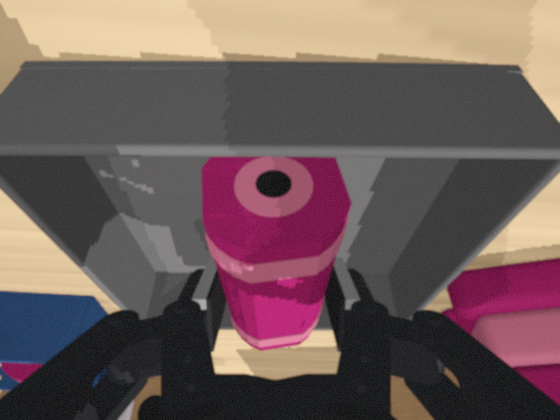

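jog_arm(jaw=[0, 0, 0, 0, 0, 0, 0, 0], linear=[[0, 0, 0], [0, 0, 0], [0, 0, 0], [0, 0, 0], [0, 0, 0], [0, 0, 0], [0, 0, -0.01], [0, 0, -0.025]], delta_rot=[[0, 0, 0], [0, 0, 0], [0, 0, 0], [0, 0, 0], [0, 0, 0], [0, 0, 0], [0, 0, 0], [0, 0, 0]])

```text
clock: 18.48
eef_pos: [0.4566, 0.3089, 0.0655]
tool_rot: [0.639, 0.704, 0.229, 0.21]
ft_force: [0.6, 0.2, 0.8]
grip_width: 0.0851
```

jog_arm(jaw=[0, 0, 0, 0, 0, 0, 0, 0], linear=[[0, 0, -0.02], [0, 0, -0.045], [0, 0, -0.07], [0, 0, -0.1], [0, 0, -0.12], [0, 0, -0.13], [0, 0, -0.13], [0, 0, -0.13]], delta_rot=[[0, 0, 0], [0, 0, 0], [0, 0, 0], [0, 0, 0], [0, 0, 0], [0, 0, 0], [0, 0, 0], [0, 0, 0]])

```text
clock: 19.15
eef_pos: [0.3804, 0.3028, 0.172]
tool_rot: [0.638, 0.704, 0.231, 0.209]
ft_force: [0.5, 0.1, 0.5]
grip_width: 0.0854
```

Run:
```python
from h import *
c=bot.calibration("wrist"); im,d=bot.camera("wrist"); cv2.imwrite("pics/w15.png",im[:,:,::-1])
p,d=bot.camera("top"); cv2.imwrite("pics/t15.png",p[:,:,::-1])
s=bot.get_obs(); print(s["clock"],s["eef_pos"],s["ft_force"],s["grip_width"])
ct=bot.calibration("top"); X=cloud(ct,d); hsv=cv2.cvtColor(p,cv2.COLOR_RGB2HSV); v,u=np.mgrid[0:420,0:560]
mag=(hsv[...,0]>140)&(hsv[...,0]<178)&(hsv[...,1]>60)&(d>0)
for n,m in dict(bin=(u>148)&(u<206)&(v>196)&(v<252),tray=(u>210)&(u<250)&(v>155)&(v<190),ch=(u>250)&(u<290)&(v>210)&(v<260)).items():
    P=X[m&mag]; r=cv2.minAreaRect(P[:,:2].astype(np.float32)); print(n,len(P),np.round(r[0]+r[1]+(r[2],),3),np.percentile(P[:,2],[10,50,95]).round(4))
```

```text
19.25 [0.38043746 0.30203987 0.17045646] [-0.27002128  0.0217013   0.21404653] 0.08560256085375285
bin 535 [ 0.455  0.313  0.185  0.083 14.611] [0.0287 0.0494 0.0553]
tray 424 [0.658 0.119 0.093 0.105 2.416] [0.0153 0.0551 0.0636]
ch 1033 [ 0.439 -0.013  0.128  0.101  4.194] [0.0208 0.0245 0.0293]
```

View pics/w15.png

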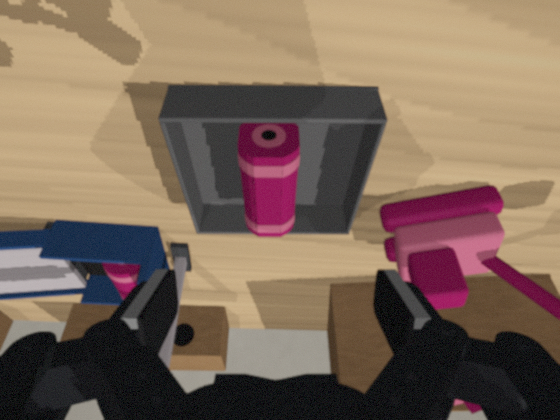

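View pics/t15.png

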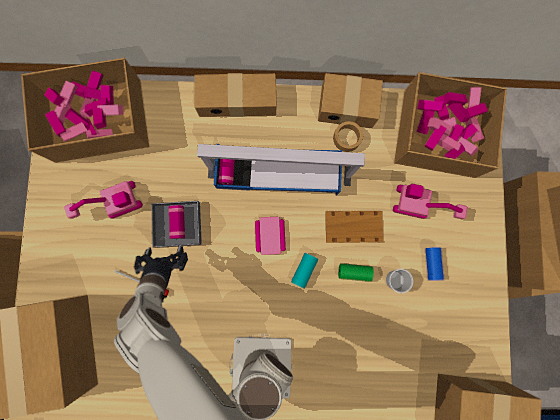

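```bash
python3 -c "
from workcell import bot
print(bot.job_done())"
```

```text
the job is handed in; nothing more can be done
None
```

Both drums are tested and sorted, and I handed the job in at about 19 s of the 72 s allowed. No verdict came back.

- **First drum, left-hand nest:** I released it at the ramp's upper end and it rolled down. It now lies in the catch tray, with its centre about 34 mm above the table, judging by its top surface.
- **Second drum, right-hand nest:** The jaws closed to 46 mm on it, against 50 mm on the round one, and the end view showed flats. It stayed put on the ramp when released. I gripped it again and laid it in the reject bin, where it lies flat with its centre about 28 mm above the table.

**Last checks:**
- The final top and wrist pictures show both drums in place and the open gripper clear of everything, with contact force near zero.
- The chassis measured within 1 mm of where it started, and both diggers looked unmoved in the picture.
- I could not read the rolling speed directly. The mid-roll picture was blurred, and the next one showed the drum in the tray.
- The first estimates of the bin's centre disagreed by about 12 mm, so I measured it again from a still wrist picture before placing the drum.
- After I gripped the second drum again on the ramp, it sat 4–5 mm nearer the fingertips, but it held without slipping.

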